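# Check a jar in at the scale and scanner

### The job

Check the tall amber jar in: lift it out of the steel tray and set it down gently, standing in the middle of the scale's pan, turned so that its barcode squarely faces the window of the scanner beside the scale. Let go of it and leave the other jars, bottles and the label roll where they are.

Things in the scene. Friction and masses are not known exactly. Their poses are not given: they have to be found in the camera images.
- jar_mid (a point): Centre (half-way up, on the axis) of the tall amber straight-sided jar in the tray: 100 mm high, 0.2 to 0.4 kg, glass body 58 mm across, black screw cap 61 mm across over the top 21 mm. It stands upright, turned any way. z up along the axis; x points out through the middle of its barcode. Best gripped across the cap, from above.
- barcode (a point): Middle of the jar's barcode: a white paper label 44 mm wide, 52 mm high with black upright bars, on one side of the jar only, 48 mm above its foot. A white paper seal strip 17 mm wide runs from the label up the side of the cap and over its top to the middle, so from above the strip points to the barcode's side. x points straight out of the barcode.
- pan_top (a point): Middle of the top face of the scale's square stainless pan (150 x 150 mm), 60 mm above the table; z up. The scale is fixed: low white housing 172 mm wide, with a sloping key panel on its -x side. The pan does not move.
- scanner_window (a point): Centre of the flat window of the fixed hands-free scanner (black head 74 mm wide on a stand with a round foot, 157 mm high). It stands beyond or beside the pan and looks level at the pan's middle from 125 mm away. x points from the pan's middle to the window. 110 mm above the table, about the height of the barcode of a jar on the pan.
- tray: Fixed shallow steel tray, 300 mm (its x) by 220 mm (its y), rim 22 mm above the table, floor 4 mm thick. Origin at the middle of its underside. The jar stands in its -x part, with two low pots beyond it.
- tub_mid (a point): Centre of the low white tub in the tray, 75 mm across, 50 mm high. Bystander.
- low_jar_mid (a point): Centre of the low amber jar in the tray, 63 mm across, 42 mm high, with a label without bars. Bystander.
- bottle_a_mid (a point): Centre of a narrow-necked amber bottle, 48 mm across, 105 mm high, between the tray and the scale. Bystander.
- bottle_b_mid (a point): Centre of a narrow-necked amber bottle, 54 mm across, 120 mm high, at the left side of the table. Bystander.
- roll_mid (a point): Centre of a roll of labels standing on its end, 92 mm across, 50 mm high, at the right side of the table. Bystander.
There are look-alikes about, which are no part of the job. What is shaped like the part that bears jar_mid but yellow is not meant.

How it is judged:
By the outcome, as a careful person would: the job done as asked, in the order asked, and still so for the second after the job is handed in, with the robot touching nothing.
It also fails if it takes over 38 s, if anything falls off the work surface, if the arm or the gripper's body presses on something with over 40 N, if the wrist force passes 120 N, or if a joint passes its speed limit or range.

### The arm

A 6-joint arm with a two-finger parallel gripper is mounted at the origin on the work surface. World frame = base frame: x ahead of the robot, y to its left, z up, the work surface at z = 0. Lengths are in mm, angles in rad, forces in N, time in s.
With the tool pointing down it reaches from about 275 to 750 mm from the base axis. Payload 10.2 kg.
Tool frame: the origin (TCP) lies on the centre line of the jaws, within the pads' length; the fingertips stand 25 mm ahead of it and the grasp point (between the pads) lies 6 mm ahead of it; x points along the fingers, y is the direction in which the jaws open and shut, and the axes are right-handed (so a half turn about x gives the same grasp; the last joint's range is limited). The gripper opens to 88 mm and grips with 3 to 60 N. Pads are 18 mm wide; open, the fingers measure 123 mm over their backs; the gripper's body (75 mm by 187 mm) begins 45 mm behind the grasp point.
Start: joints at [-1.503, 0.313, 1.498, -0, 1.331, -0.223], TCP at [150.514, -502.968, 263.72] pointing down, gripper open.
Joint ranges: [-2.94, 2.94], [-0.97, 2.17], [0.19, 2.56], [-1.23, 4.37], [0.02, 3.11], [-2.88, 2.88]. Speed limits (rad/s): [2.39, 2.39, 3.01, 3.14, 3.14, 3.14].

### API

Orientations are given as a rotation vector (axis times angle).
In Python, from rig import monitor, optics, sign_off gives the robot as it stands.
- The arm moves only by the tool apply_moves, never from a script. Its argument "increments" is text: rows parted by semicolons, each of 7 numbers parted by spaces: the opening, from -1 (shut) to 1 (fully open), so that 0 is half open, then the shift along the tool's x, y, z in mm, then the turn, a rotation vector about the tool's x, y, z in degrees. In form: hand dx dy dz ax ay az; .... A call has 1 to 12 rows; each row shifts and turns the commanded pose from where the row before left it, along the tool's axes as they then stand; what a row does not reach is not made up. A row lasts 1/8 s, in which the tool goes at most 62.5 mm and 10.7 degrees, less where a joint would pass 70% of its speed; a pose out of reach is approached as far as the arm can. A call with a gripper value outside its range is refused whole. The fingers move at their own pace and stop on an object; "force" is the grip in N (left out, the last holds). Time passes only in rows, so rows that do not move let the fingers close. It gives the time, the measured TCP pose, the force and the opening at its end, in the units of the state.
- monitor.observe(): the state, without advancing time (a new reading comes with each control period).
- optics.capture(name): name is "scene" or "top"; returns a dict with "img" (400x640x3 uint8, blue, green, red), "camera_matrix" (3x3 intrinsics, pixels), "rvec" (rotation vector, rad) and "tvec" (3), from world to camera coordinates, as OpenCV has them. Camera axes: x right, y down, z forward; pixel columns grow to the right and rows downward; lengths in mm; the calibration is good to about 2 mm. A picture is of the moment at which its call begins. There is no depth.
- sign_off(): hands the job in, once; it reports no verdict.
The state is a dict: "time": time; "joints": joint angles; "qd": joint speeds; "joint_torque": joint torques, N m; "ee_pos": TCP position; "eef_rot": TCP orientation; "force": force on the tool from outside, world axes, zero at the start; "ft_torque": the same for the moment, N m; "opening": finger opening in mm.
Only numpy, scipy, OpenCV 4.12 (cv2) and the standard library are available. Lean on these libraries where they do the work, as an engineer would, in place of code of your own. Each camera call takes 0.05 s, during which the arm holds its last target.

## Working session

There is one attempt and no reset: what is moved stays moved. The work goes in short steps, Python scripts to look and compute and a tool call to move; the robot and the scene stay as the last step left them, time stands still between calls to the robot, and variables do not carry over. Pictures are saved under pics/ and viewed, and the job is handed in when it is done.

Besides the shell and the picture viewer there is one more tool, called after "Request:" by a JSON object that holds its "api" and its "payload", one argument or row to a line. apply_moves: Moves the arm, as the interface text tells. Its arguments: {"type":"object","properties":{"increments":{"type":"string"},"force":{"type":"number"}},"required":["increments"]}

```bash
mkdir -p pics; ls
python3 - <<'E'
from rig import monitor, optics
import cv2,json
s=monitor.observe(); print(s)
for n in("scene","top"):
    d=optics.capture(n); cv2.imwrite(f"pics/{n}0.png",d["img"]); print(n,d["camera_matrix"],d["rvec"],d["tvec"])
    import numpy as np; np.savez(f"{n}0.npz",**d)
E
```

```text
pics
{'time': 0.0, 'joints': array([-1.50338665e+00,  3.13424800e-01,  1.49842156e+00, -7.72713196e-07,
        1.33101621e+00, -2.23414368e-01]), 'qd': array([ 0.00042101, -0.00083075, -0.00082413, -0.00093134,  0.0010172 ,
        0.00023527]), 'joint_torque': array([ 1.16738804e-03, -4.02212477e+01, -2.52275813e+01,  6.95170811e-02,
        3.52119457e-02, -1.13957287e-04]), 'ee_pos': array([ 150.50548006, -502.739115  ,  263.17979125]), 'eef_rot': array([ 2.06588266,  0.30384645, -2.06567762]), 'force': array([ 0.71944317,  0.37001745, -0.4243148 ]), 'ft_torque': array([-0.03039528, -0.03616145, -0.00023452]), 'opening': 88.10440427749285}
scene [[383.69481304   0.         318.34762314]
 [  0.         383.69481304 201.02961374]
 [  0.           0.           1.        ]] [ 2.22767012  0.58555941 -0.2746861 ] [-461.56429509  -88.64232648 1385.4856165 ]
top [[387.41322164   0.         318.83598431]
 [  0.         387.41322164 203.21021988]
 [  0.           0.           1.        ]] [ 2.11423549 -2.18113724  0.10926393] [  20.9522838   528.46496588 1175.55889053]
```

View pics/scene0.png

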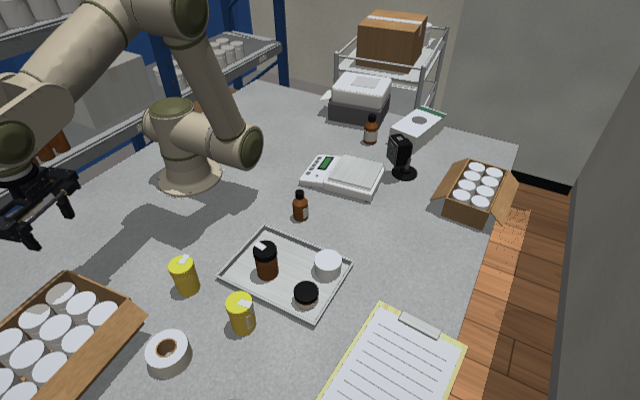

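View pics/top0.png

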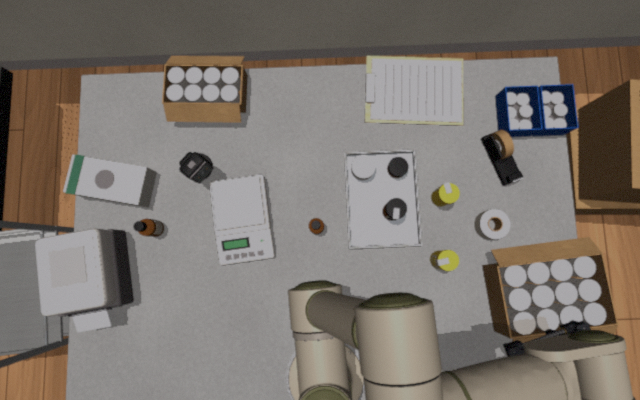

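The scene image shows the tall amber jar with its black cap at about (265,260), in the tray. Two yellow look-alike jars stand at (183,275) and (240,313), outside the tray. The low amber jar is at (306,293) and the amber bottles at (300,206) and (371,130). In the top view the jar is at (395,210), the yellow jars at (448,193) and (447,260), the low jar at (397,167), the scale at (241,205) and the scanner at (197,166). I choose the amber jar in the tray and will check it in close crops.

Run:
```python
import cv2,numpy as np
t=np.load("top0.npz")["img"]; s=np.load("scene0.npz")["img"]
a=cv2.resize(t[175:245,360:430],None,fx=8,fy=8,interpolation=cv2.INTER_CUBIC)
cv2.imwrite("pics/c1.png",a)
cv2.imwrite("pics/c2.png",cv2.resize(t[140:270,170:300],None,fx=4.5,fy=4.5,interpolation=cv2.INTER_CUBIC))
cv2.imwrite("pics/c3.png",cv2.resize(s[225:295,220:320],None,fx=8,fy=8,interpolation=cv2.INTER_CUBIC))
cv2.imwrite("pics/c4.png",cv2.resize(s[115:215,290:430],None,fx=5.7,fy=5.7,interpolation=cv2.INTER_CUBIC))
```

```text
(no output)
```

View pics/c1.png

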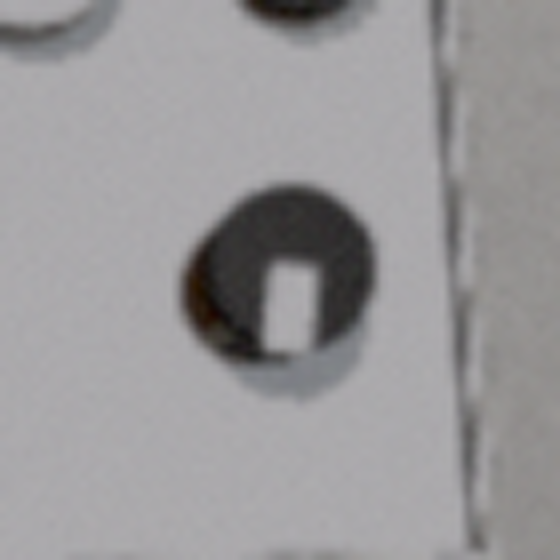

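View pics/c2.png

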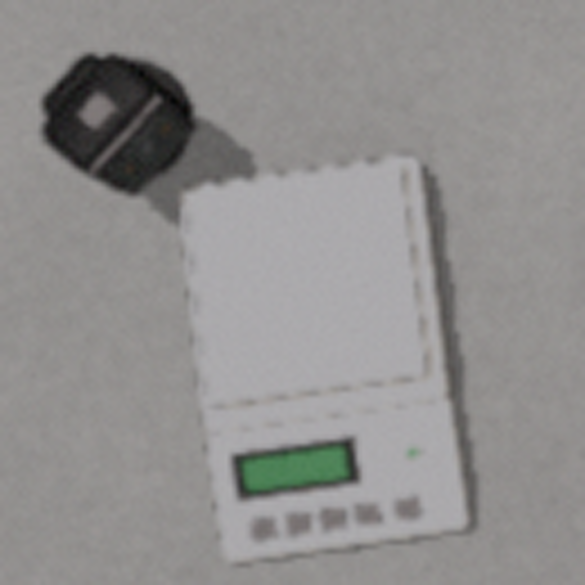

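View pics/c3.png

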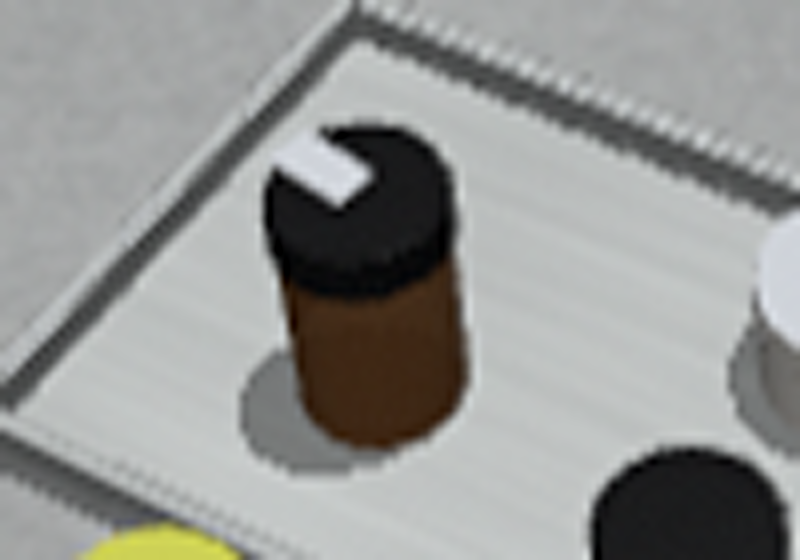

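View pics/c4.png

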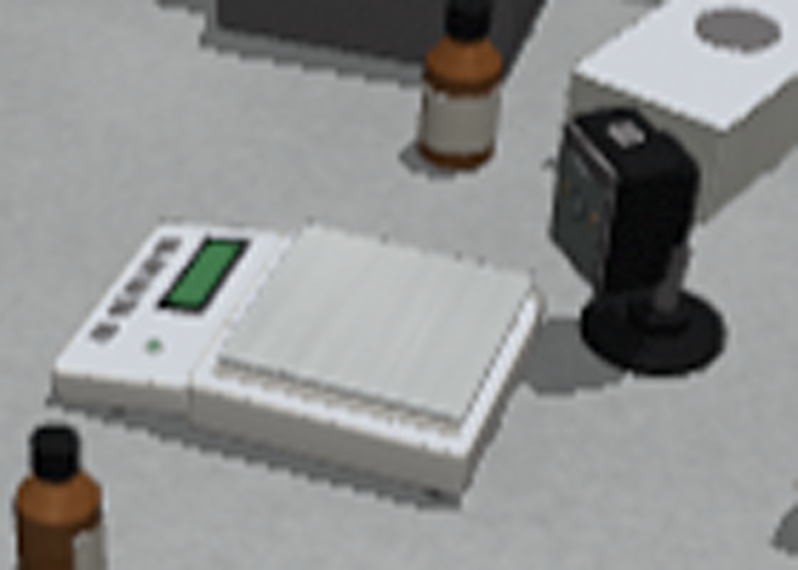

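```bash
cat > h.py <<'E'
import cv2,numpy as np
C={n:dict(np.load(f"{n}0.npz")) for n in("scene","top")}
def proj(n,P):
    c=C[n]; return cv2.projectPoints(np.array(P,float).reshape(-1,1,3),c["rvec"],c["tvec"],c["camera_matrix"],None)[0].reshape(-1,2)
def back(n,uv,z):
    c=C[n]; R=cv2.Rodrigues(c["rvec"])[0]; t=c["tvec"].reshape(3); o=-R.T@t
    out=[]
    for u,v in np.atleast_2d(uv):
        d=R.T@np.linalg.solve(c["camera_matrix"],[u,v,1]); out.append(o+d*(z-o[2])/d[2])
    return np.array(out)
def full(p,x0,y0,f): return [(x0+(a+.5)/f-.5,y0+(b+.5)/f-.5) for a,b in p]
E
python3 - <<'E'
from h import *
np.set_printoptions(precision=1,suppress=True)
print("cap top", back("top",full([(290,270),(292,262),(290,353)],360,175,8),104))
print("cap scene", back("scene",full([(360,190),(355,190),(295,155)],220,225,8),104))
pt=back("top",full([(184,195),(407,158),(428,378),(210,408)],170,140,4.5),60)
ps=back("scene",full([(310,228),(540,283),(460,420),(218,362)],290,115,5.7),60)
for p in(pt,ps):
    print(p,p.mean(0),[np.linalg.norm(p[i]-p[i-1]) for i in range(4)])
# scanner
w=back("top",full([(92,172),(158,97)],170,140,4.5),150);print("scan",w,w.mean(0))
ws=full([(565,150),(612,188),(603,290),(553,232)],290,115,5.7)
for z in(157,): print(back("scene",ws,z))
E
```

```text
cap top [[ 497.7 -220.8  104. ]
 [ 500.6 -221.7  104. ]
 [ 467.5 -219.1  104. ]]
cap scene [[ 499.8 -223.   104. ]
 [ 498.4 -223.7  104. ]
 [ 472.6 -220.9  104. ]]
[[599.4 336.5  60. ]
 [619.9 182.7  60. ]
 [468.4 170.2  60. ]
 [452.8 318.1  60. ]] [535.1 251.9  60. ] [np.float64(147.78298032302115), np.float64(155.16717429742525), np.float64(152.0443775102466), np.float64(148.8111733400728)]
[[458.8 314.   60. ]
 [607.8 329.2  60. ]
 [618.8 184.1  60. ]
 [474.1 164.6  60. ]] [539.9 248.   60. ] [np.float64(150.22621818422564), np.float64(149.79702890517225), np.float64(145.4888477866854), np.float64(146.03690211323473)]
scan [[599.4 368.1 150. ]
 [646.6 326.2 150. ]] [623.  347.1 150. ]
[[612.9 327.6 157. ]
 [650.9 303.2 157. ]
 [682.  208.2 157. ]
 [638.4 246.1 157. ]]
```

```bash
cat > fit.py <<'E'
from h import *
from scipy.optimize import minimize
a=np.linspace(0,2*np.pi,72)
def circ(x,y,r,z): return np.c_[x+r*np.cos(a),y+r*np.sin(a),0*a+z]
S=8
def jarmask(n,x,y,box,z0=4):
    x0,y0,w,h=box; m=np.zeros((h*S,w*S),np.uint8)
    for r,zz in((29,(z0,z0+79)),(30.5,(z0+79,z0+100))):
        P=np.r_[circ(x,y,r,zz[0]),circ(x,y,r,zz[1])]
        uv=(proj(n,P)-[x0,y0]+.5)*S
        cv2.fillConvexPoly(m,cv2.convexHull(np.round(uv).astype(np.int32)),255)
    return cv2.resize(m,(w,h),interpolation=cv2.INTER_AREA)/255.
E
python3 - <<'E'
from fit import *
np.set_printoptions(precision=2,suppress=True)
boxes={"top":(375,192,42,40),"scene":(248,236,34,48)}
obs={}
for n,(x0,y0,w,h) in boxes.items():
    im=C[n]["img"][y0:y0+h,x0:x0+w].astype(float)
    g=im.max(2); hsv=cv2.cvtColor(im.astype(np.uint8),cv2.COLOR_BGR2HSV)
    bright=np.median(g[g>120])
    # soft darkness
    m=np.clip((105-g)/ (105-65),0,1); 
    mm=(m*255).astype(np.uint8)
    # fill strip: convex hull of largest comp
    k,l,st,_=cv2.connectedComponentsWithStats((mm>127).astype(np.uint8)); i=1+np.argmax(st[1:,4]); 
    pts=np.argwhere(l==i)[:,::-1].astype(np.int32); hull=np.zeros((h,w),np.uint8); cv2.fillConvexPoly(hull,cv2.convexHull(pts.reshape(-1,1,2)),1); obs[n]=hull.astype(float)
    print(n,st[i],bright)
def cost(p,ns=("top","scene")): return sum(((jarmask(n,*p,boxes[n])-obs[n])**2).sum() for n in ns)
for ns in(("top",),("scene",),("top","scene")):
    r=minimize(cost,[499,-222],args=(ns,),method="Nelder-Mead",options=dict(initial_simplex=[[499,-222],[504,-222],[499,-217]])); print(ns,r.x,r.fun)
x,y=r.x
# strip
for n,(x0,y0,w,h) in boxes.items():
    im=C[n]["img"].astype(float).min(2)
    uv=[(u,v) for v in range(y0,y0+h) for u in range(x0,x0+w)]
    P=back(n,uv,104)[:,:2]; d=np.hypot(P[:,0]-x,P[:,1]-y)
    wts=np.array([np.clip((im[v,u]-60)/90,0,1) for u,v in uv])*(d<28)
    c=(P*wts[:,None]).sum(0)/wts.sum(); Q=P-c; e,V=np.linalg.eigh((Q*wts[:,None]).T@Q)
    print(n,"strip centroid",c,"dir from centre",np.degrees(np.arctan2(c[1]-y,c[0]-x)),"pca",np.degrees(np.arctan2(V[1,1],V[0,1])),wts.sum())
vis=[]
for n,(x0,y0,w,h) in boxes.items():
    m=jarmask(n,x,y,boxes[n]); im=cv2.resize(C[n]["img"][y0:y0+h,x0:x0+w],None,fx=9,fy=9,interpolation=cv2.INTER_CUBIC)
    cs,_=cv2.findContours((cv2.resize(m,None,fx=9,fy=9)>.5).astype(np.uint8),0,2); cv2.drawContours(im,cs,-1,(0,255,0),1)
    vis.append(cv2.copyMakeBorder(im,0,432-im.shape[0],0,0,0))
cv2.imwrite("pics/f1.png",np.hstack(vis))
E
```

```text
top [  8   7  24  21 301] 171.0
scene [  5   5  25  40 751] 191.0
('top',) [ 498.03 -221.38] 33.610595924644365
('scene',) [ 497.22 -222.68] 40.61910034602076
('top', 'scene') [ 497.71 -222.54] 79.72456747404844
top strip centroid [ 485.61 -220.61] dir from centre 170.92659762899493 pca 165.7426332560553 66.74444444444444
scene strip centroid [ 484.98 -220.43] dir from centre 170.60087173752868 pca 161.76953201458932 61.4
```

View pics/f1.png

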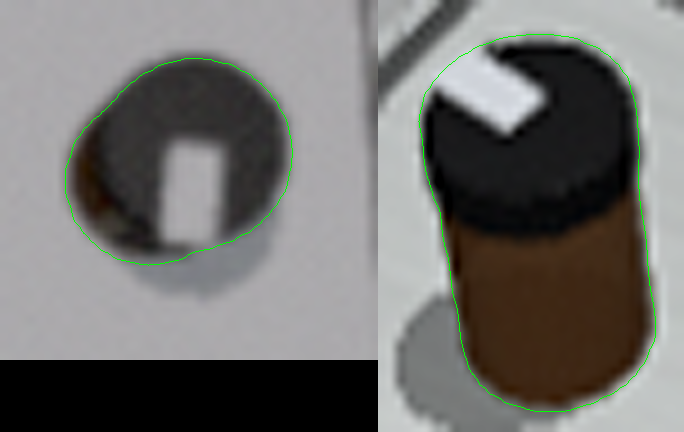

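```bash
cat > strip.py <<'E'
from fit import *
boxes={"top":(375,192,42,40),"scene":(248,236,34,48)}
def poly(n,P,box,k=S):
    x0,y0,w,h=box; m=np.zeros((h*S,w*S),np.uint8)
    cv2.fillConvexPoly(m,cv2.convexHull(np.round(((proj(n,P)-[x0,y0]+.5)*S)*16).astype(np.int32)),255,shift=4)
    m=cv2.GaussianBlur(m,(0,0),S*.45)
    return cv2.resize(m,(w,h),interpolation=cv2.INTER_AREA)/255.
def strip_fit(ims,boxes,x,y,ang0,ztop,ns,free=True):
    def cost(p):
        th=np.radians(p[0]); dx,dy=(p[1],p[2]) if free else (0,0)
        X,Y=x+dx,y+dy; u=np.array([np.cos(th),np.sin(th)]); v=np.array([-u[1],u[0]]); c=0
        for n in ns:
            x0,y0,w,h=boxes[n]; im=ims[n][y0:y0+h,x0:x0+w].astype(float).min(2)
            disk=poly(n,circ(X,Y,30.5,ztop),boxes[n]); roi=(poly(n,circ(x,y,29,ztop),boxes[n])>.98)
            q=[np.r_[np.array([X,Y])+s*u*1+t*v*8.5,ztop] for s in(0,30.5) for t in(-1,1)]
            m=poly(n,q,boxes[n])
            A=np.c_[m[roi],np.ones(roi.sum())]; sol,res,_,_=np.linalg.lstsq(A,im[roi],rcond=None)
            c+=((A@sol-im[roi])**2).sum()/1e3
        return c+ (0.02*(dx*dx+dy*dy) if free else 0)
    best=None
    for a0 in(ang0-8,ang0,ang0+8):
        p0=np.array([a0,0,0.]) if free else np.array([a0])
        r=minimize(cost,p0,method="Nelder-Mead",options=dict(initial_simplex=np.vstack([p0]+[p0+d for d in (np.eye(3)*[5,3,3] if free else np.eye(1)*5)])))
        if best is None or r.fun<best.fun: best=r
    return best.x,best.fun
E
python3 - <<'E'
from strip import *
np.set_printoptions(precision=2,suppress=True)
ims={n:C[n]["img"] for n in C}
for ns in(("top",),("scene",),("top","scene")):
    for f in(True,False): print(ns,f,strip_fit(ims,boxes,497.7,-222.3,172,104,ns,f))
E
```

```text
('top',) True (array([172.15,   2.46,   0.09]), np.float64(10.723183085731337))
('top',) False (array([170.56]), np.float64(30.18746860333656))
('scene',) True (array([172.22,   0.61,  -0.56]), np.float64(11.224316675370037))
('scene',) False (array([173.38]), np.float64(20.180454928382744))
('top', 'scene') True (array([170.62,   0.88,  -0.81]), np.float64(37.37414464322919))
('top', 'scene') False (array([172.75]), np.float64(55.93304781503758))
```

```bash
cat > pan.py <<'E'
from h import *
np.set_printoptions(precision=2,suppress=True)
def sq(cx,cy,yaw,z=60,h=75):
    c,s=np.cos(yaw),np.sin(yaw); return np.array([[cx+c*a-s*b,cy+s*a+c*b,z] for a,b in((h,h),(h,-h),(-h,-h),(-h,h))])
E
python3 - <<'E'
from pan import *
from scipy.optimize import least_squares
T=np.array(full([(600,368)],0,0,1))
ot=full([(184,195),(407,158),(428,378),(210,408)],170,140,4.5)   # order far-left,far-right,near-right,near-left
os_=full([(540,283),(460,420),(218,362),(310,228)],290,115,5.7)
def res(p,w=(1,1)): 
    P=sq(*p); return np.r_[w[0]*(proj("top",P)-ot).ravel(),w[1]*(proj("scene",P)-os_).ravel()]
for w in((1,0),(0,1),(1,1)):
    r=least_squares(res,[537,250,.1],args=(w,)); print(w,r.x[:2],np.degrees(r.x[2]),r.fun)
P=sq(*r.x); vis=[]
for n,(x0,y0,w,h,f) in {"top":(170,140,110,125,5),"scene":(295,115,130,90,6)}.items():
    im=cv2.resize(C[n]["img"][y0:y0+h,x0:x0+w],None,fx=f,fy=f,interpolation=cv2.INTER_CUBIC)
    cv2.polylines(im,[np.round((proj(n,P)-[x0,y0]+.5)*f).astype(np.int32)],1,(0,0,255),1)
    cv2.imwrite(f"pics/p_{n}.png",im)
E
```

```text
(1, 0) [535.12 251.88] 6.378830490619227 [ 0.57 -0.63 -0.96  0.65  0.37 -0.18  0.02  0.17 -0.   -0.   -0.   -0.
 -0.   -0.   -0.   -0.  ]
(0, 1) [539.62 248.27] 5.586445212795659 [ 0.   -0.    0.   -0.    0.   -0.    0.   -0.   -0.11 -0.22  0.39  0.81
 -0.23 -0.44 -0.07 -0.3 ]
(1, 1) [536.69 251.33] 6.106889333295192 [ 0.85 -1.27 -0.65  0.25  0.45 -0.57  0.07 -0.46 -0.7  -1.06  0.2  -0.06
 -0.45 -1.03 -0.66 -0.89]
```

View pics/p_top.png

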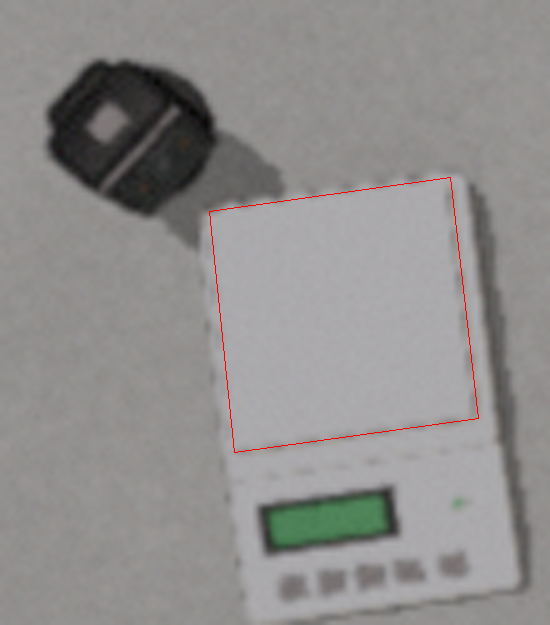

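View pics/p_scene.png

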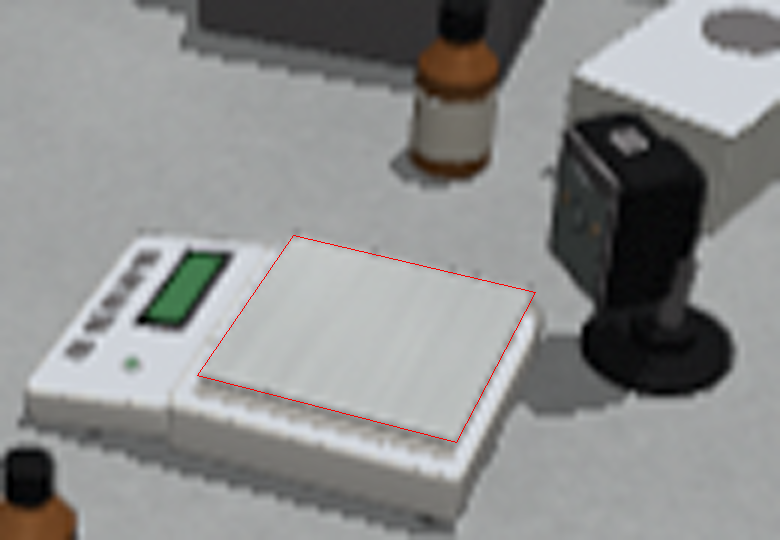

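Run:
```python
from pan import *
t=full([(102,190),(178,107)],170,140,5); s=full([(568,128),(619,187)],295,115,6)
P={}
for n in C:
    c=C[n]; P[n]=c["camera_matrix"]@np.c_[cv2.Rodrigues(c["rvec"])[0],c["tvec"].reshape(3)]
for tt in (t,t[::-1]):
    X=cv2.triangulatePoints(P["top"],P["scene"],np.array(tt).T,np.array(s).T); X=(X[:3]/X[3]).T
    print(X, proj("top",X)-tt)
for z in(145,150,157):
  for n,q in(("top",t),("scene",s)):
    w=back(n,q,z); d=w[1]-w[0]; m=w.mean(0)
    print(n,z,w[:,:2].ravel(),"len",np.hypot(*d[:2]),"normal",np.degrees(np.arctan2(d[0],-d[1]))%180, "from pan", np.degrees(np.arctan2(m[1]-250.5,m[0]-537.5)),np.hypot(m[1]-250.5,m[0]-537.5))
# predicted pictures of front face for angles
for n,(x0,y0,w,h,f) in {"top":(170,140,110,125,5),"scene":(380,120,50,70,9)}.items():
    im=cv2.resize(C[n]["img"][y0:y0+h,x0:x0+w],None,fx=f,fy=f,interpolation=cv2.INTER_CUBIC)
    for ang,col in((44,(255,0,0)),(48,(0,255,0)),(52,(0,0,255))):
        u=np.array([np.cos(np.radians(ang)),np.sin(np.radians(ang))]); v=np.array([-u[1],u[0]]); b=np.array([537.5,250.5])+125*u
        q=[np.r_[b+k*37*v,z] for k,z in((-1,63),(1,63),(1,157),(-1,157))]
        cv2.polylines(im,[np.round((proj(n,q)-[x0,y0]+.5)*f).astype(np.int32)],1,col,1)
    cv2.imwrite(f"pics/s_{n}.png",im)
```

```text
[[599.74 367.9  150.64]
 [646.66 324.48 150.63]] [[0.04 0.07]
 [0.04 0.08]]
[[628.11 305.74 195.28]
 [618.46 390.58 101.42]] [[ 1.67  2.7 ]
 [-1.61 -2.75]]
top 145 [601.08 370.04 648.27 326.4 ] len 64.27111295562439 normal 47.23815531798753 from pan 48.26341363465211 130.95566289965518
scene 145 [596.72 376.63 644.01 332.82] len 64.46765250800848 normal 47.185310163839205 from pan 51.51314031404261 133.1518300501839
top 150 [600.07 368.25 647.04 324.81] len 63.975346340895825 normal 47.23815531798764 from pan 48.13650190537664 128.94679291552958
scene 150 [599.26 368.7  646.21 325.2 ] len 64.00446337526066 normal 47.18531016383922 from pan 48.53046432135335 128.7156345092198
top 157 [598.65 365.74 645.31 322.59] len 63.56127308027547 normal 47.238155317987584 from pan 47.95203552880408 126.13547842376526
scene 157 [602.82 357.59 649.3  314.53] len 63.35599858941363 normal 47.18531016383908 from pan 44.012574123263995 123.1401139233661
```

View pics/s_top.png

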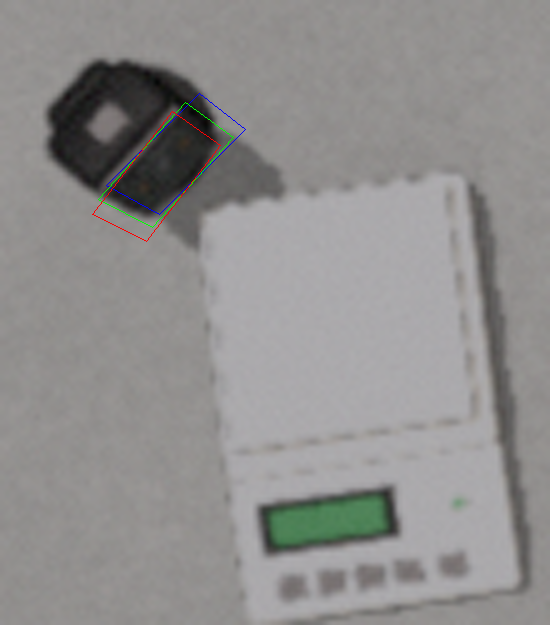

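View pics/s_scene.png

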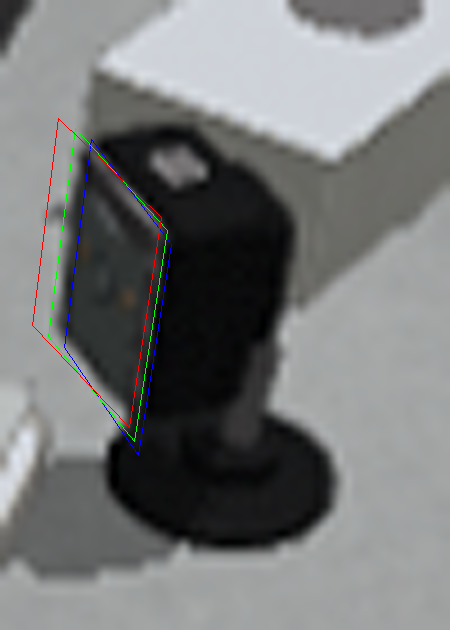

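Run:
```python
from rig import monitor
from scipy.spatial.transform import Rotation as R
import numpy as np
np.set_printoptions(precision=4,suppress=True)
s=monitor.observe(); r=R.from_rotvec(s["eef_rot"]).as_matrix(); print(r, np.degrees(np.arctan2(r[1,1],r[0,1])),s["time"],s["ee_pos"])
```

```text
[[-0.0001  0.2867 -0.958 ]
 [ 0.0011 -0.958  -0.2867]
 [-1.     -0.001  -0.0002]] -73.33899340328105 0.1 [ 150.4828 -502.7937  263.2449]
```

Cap and body fit both views: axis about (498,-222), height consistent with 104 mm. The strip and barcode point at about 172°. The pan middle is about (537.5,250.5). The scanner normal is about 47.2° by triangulation, and the bearing from the pan is 48°. First move: translate at the present height to above the jar.

Request:
{"api": "apply_moves", "payload": {
  "increments": "1 0 -7 -17 0 0 0; 1 0 -14 -34 0 0 0; 1 0 -15 -36 0 0 0; 1 0 -15 -36 0 0 0; 1 0 -15 -36 0 0 0; 1 0 -15 -36 0 0 0; 1 0 -15 -36 0 0 0; 1 0 -15 -36 0 0 0; 1 0 -15 -36 0 0 0; 1 0 -15 -36 0 0 0; 1 0 -14 -36 0 0 0; 1 0 -14 -38 0 0 0"
}}

```text
time: 1.6
ee_pos: [498.7, -220.5, 263.7]
eef_rot: [2.065, 0.303, -2.065]
force: [0.6, -0.8, -0.8]
opening: 88.5
```

Request:
{"api": "apply_moves", "payload": {
  "increments": "1 0 0 0 -6 0 0; 1 0 0 0 -10 0 0; 1 0 0 0 -10 0 0; 1 0 0 0 -10 0 0; 1 0 0 0 -10 0 0; 1 0 0 0 -10 0 0; 1 0 0 0 -10 0 0; 1 0 0 0 -10 0 0; 1 0 0 0 -10 0 0; 1 0 0 0 -10 0 0; 1 0 0 0 -10 0 0; 1 0 0 0 -10 0 0"
}}

```text
time: 3.1
ee_pos: [497.8, -221.4, 263.6]
eef_rot: [0.641, 1.475, -0.64]
force: [0.4, 0.3, 0.6]
opening: 88.2
```

Request:
{"api": "apply_moves", "payload": {
  "increments": "1 0 0 0 -10 0 0; 1 0 0 0 -10 0 0; 1 0 0 0 -10 0 0; 1 0 0 0 -9 0 0; 1 0 0 0 0 0 0; 1 0 0 0 0 0 0"
}}

```text
time: 3.85
ee_pos: [497.8, -222.1, 263.7]
eef_rot: [0.116, 1.568, -0.116]
force: [-0.1, -0.3, -0.6]
opening: 87.9
```

```bash
cat > st.py <<'E'
from rig import monitor, optics
from scipy.spatial.transform import Rotation as R
import numpy as np, cv2, sys
np.set_printoptions(precision=3,suppress=True)
s=monitor.observe(); r=R.from_rotvec(s["eef_rot"]).as_matrix()
print(s["time"],s["ee_pos"],"psi",np.degrees(np.arctan2(r[1,1],r[0,1])),"down",r[:,0],"q",s["joints"],"F",s["force"],s["opening"])
E
python3 st.py
python3 - <<'E'
from rig import optics
import cv2,numpy as np
from h import *
vis=[]
for n,(x0,y0,w,h) in {"top":(360,165,100,85),"scene":(220,180,100,110)}.items():
    d=optics.capture(n); vis.append(cv2.resize(d["img"][y0:y0+h,x0:x0+w],(400,400*h//w) ,interpolation=cv2.INTER_CUBIC))
H=max(v.shape[0] for v in vis)
cv2.imwrite("pics/pre.png",np.hstack([cv2.copyMakeBorder(v,0,H-v.shape[0],0,0,0) for v in vis]))
E
```

```text
3.85 [ 497.757 -222.094  263.688] psi 81.51220778772947 down [-0.  0. -1.] q [-0.635  0.357  1.436  0.     1.348 -2.057] F [-0.147 -0.342 -0.574] 87.88603525378426
```

View pics/pre.png

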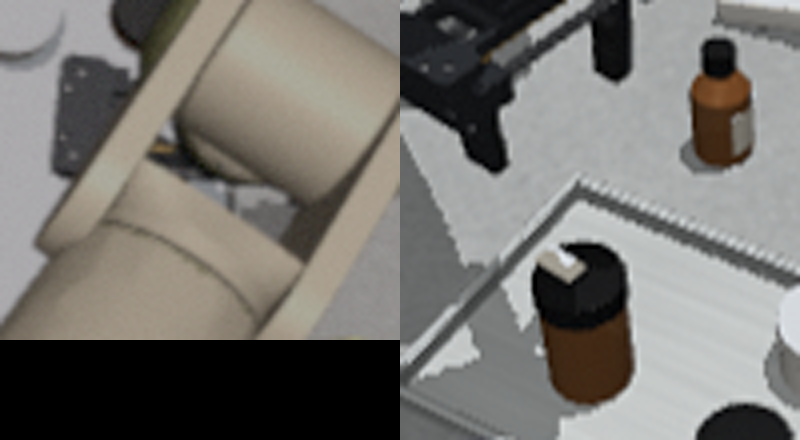

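The view shows the open fingers above and in line with the jar, which hasn't moved, at about (585,290) in the right half. Descending.

Request:
{"api": "apply_moves", "payload": {
  "increments": "1 10 0 0 0 0 0; 1 20 0 0 0 0 0; 1 22 0 0 0 0 0; 1 22 0 0 0 0 0; 1 22 0 0 0 0 0; 1 20 0 0 0 0 0; 1 16 0 0 0 0 0; 1 14 0 0 0 0 0; 1 11 0 0 0 0 0; 1 6 0 0 0 0 0; 1 0 0 0 0 0 0",
  "force": 20
}}

```text
time: 5.32
ee_pos: [497.7, -222.6, 100.6]
eef_rot: [0.114, 1.568, -0.114]
force: [0.3, -1.0, 0.0]
opening: 88.3
```

```bash
python3 st.py
python3 - <<'E'
from rig import optics
import cv2
d=optics.capture("scene"); cv2.imwrite("pics/down.png",cv2.resize(d["img"][190:310,200:340],None,fx=5.5,fy=5,interpolation=cv2.INTER_CUBIC)[:600,:800])
E
```

```text
5.325 [ 497.72  -222.636  100.561] psi 81.65797013752633 down [-0.  0. -1.] q [-0.636  0.538  1.626  0.     0.977 -2.061] F [ 0.339 -1.043  0.026] 88.25777005686953
```

View pics/down.png

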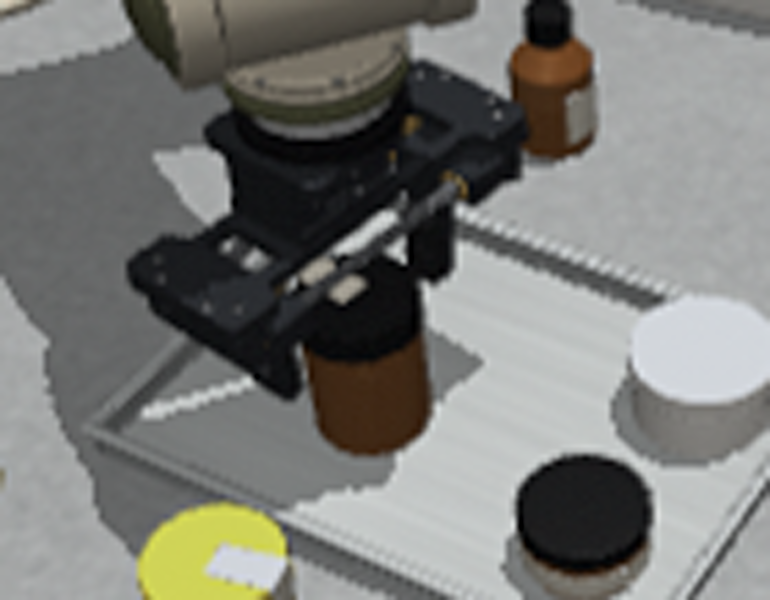

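The fingers straddle the cap, one on each side at (285,370) and (430,260) in the crop. Closing.

Request:
{"api": "apply_moves", "payload": {
  "increments": "0.7 0 0 0 0 0 0; 0.55 0 0 0 0 0 0; 0.45 0 0 0 0 0 0; 0.4 0 0 0 0 0 0; 0.3 0 0 0 0 0 0; 0 0 0 0 0 0 0; -0.5 0 0 0 0 0 0; -0.5 0 0 0 0 0 0; -0.5 0 0 0 0 0 0",
  "force": 25
}}

```text
time: 6.5
ee_pos: [497.8, -222.6, 100.8]
eef_rot: [0.114, 1.568, -0.114]
force: [0.1, 1.6, 2.3]
opening: 60.2
```

```bash
python3 st.py
```

```text
6.5 [ 497.752 -222.617  100.773] psi 81.65721159522471 down [ 0.  0. -1.] q [-0.636  0.538  1.626  0.     0.978 -2.061] F [0.073 1.599 2.307] 60.223371792000385
```

Request:
{"api": "apply_moves", "payload": {
  "increments": "-0.5 -4 0 0 0 0 0; -0.5 -8 0 0 0 0 0; -0.5 -13 0 0 0 0 0; -0.5 -16 0 0 0 0 0; -0.5 -18 0 0 0 0 0; -0.5 -20 0 0 0 0 0; -0.5 -20 0 0 0 0 0; -0.5 -20 0 0 0 0 0; -0.5 -16 0 0 0 0 0; -0.5 -10 0 0 0 0 0; -0.5 -5 0 0 0 0 0; -0.5 0 0 0 0 0 0"
}}

```text
time: 8.0
ee_pos: [497.7, -222.6, 250.6]
eef_rot: [0.114, 1.568, -0.114]
force: [-0.1, -0.3, -3.0]
opening: 60.6
```

```bash
python3 st.py
python3 - <<'E'
from rig import optics
import cv2
d=optics.capture("scene"); cv2.imwrite("pics/lift.png",cv2.resize(d["img"][150:300,190:340],None,fx=4,fy=4,interpolation=cv2.INTER_CUBIC)[:600,:800])
E
```

```text
8.0 [ 497.676 -222.63   250.613] psi 81.6634814304851 down [-0.  0. -1.] q [-0.636  0.367  1.457 -0.     1.318 -2.061] F [-0.088 -0.311 -3.011] 60.56300791018914
```

View pics/lift.png

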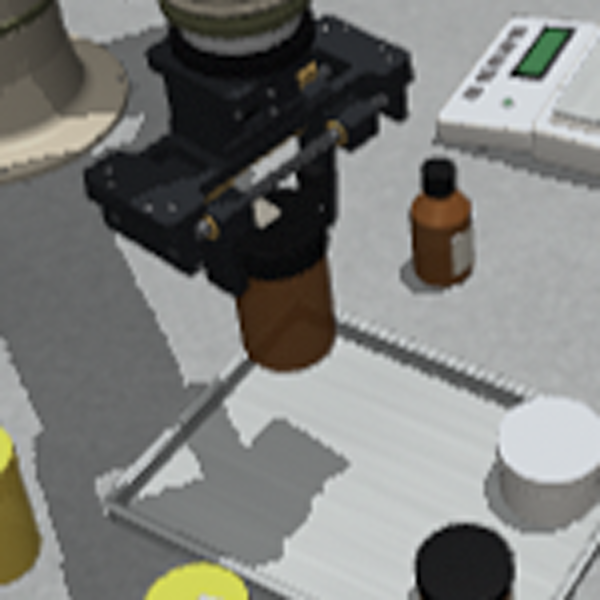

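Jar lifted clean, upright in the grip at (290,310) in the crop. The force is about -3 N, consistent with 0.3 kg. Next, carry it to above the pan, then turn.

Request:
{"api": "apply_moves", "payload": {
  "increments": "-0.5 0 6 0 0 0 0; -0.5 0 14 -1 0 0 0; -0.5 0 22 -1 0 0 0; -0.5 0 30 -2 0 0 0; -0.5 0 36 -2 0 0 0; -0.5 0 36 -2 0 0 0; -0.5 0 36 -2 0 0 0; -0.5 0 36 -2 0 0 0; -0.5 0 36 -2 0 0 0; -0.5 0 36 -2 0 0 0; -0.5 0 36 -2 0 0 0; -0.5 0 36 -2 0 0 0"
}}

```text
time: 9.55
ee_pos: [529.4, 139.0, 250.8]
eef_rot: [0.114, 1.568, -0.113]
force: [0.2, -0.4, -4.8]
opening: 60.2
```

Request:
{"api": "apply_moves", "payload": {
  "increments": "-0.5 0 36 -2 4 0 0; -0.5 0 30 -3 0 0 0; -0.5 0 24 -3 0 0 0; -0.5 0 16 -2 0 0 0; -0.5 0 7 -1 0 0 0; -0.5 0 0 0 5 0 0; -0.5 0 0 0 8 0 0; -0.5 0 0 0 8 0 0; -0.5 0 0 0 8 0 0; -0.5 0 0 0 8 0 0; -0.5 0 0 0 8 0 0; -0.5 0 0 0 8 0 0"
}}

```text
time: 11.05
ee_pos: [541.0, 249.1, 250.8]
eef_rot: [0.89, 1.381, -0.891]
force: [-0.2, 0.2, -2.8]
opening: 60.4
```

Request:
{"api": "apply_moves", "payload": {
  "increments": "-0.5 0 0 0 8 0 0; -0.5 0 0 0 8 0 0; -0.5 0 0 0 8 0 0; -0.5 0 0 0 8 0 0; -0.5 0 0 0 8 0 0; -0.5 0 0 0 8 0 0; -0.5 0 0 0 8 0 0; -0.5 0 0 0 7 0 0; -0.5 0 0 0 4 0 0; -0.5 0 0 0 0 0 0; -0.5 0 0 0 0 0 0"
}}

```text
time: 12.42
ee_pos: [541.0, 249.3, 250.7]
eef_rot: [1.729, 0.765, -1.729]
force: [0.6, 0.7, -3.6]
opening: 60.4
```

```bash
python3 st.py
python3 - <<'E'
from rig import optics
import cv2
d=optics.capture("scene"); cv2.imwrite("pics/over.png",cv2.resize(d["img"][70:220,280:440],None,fx=4,fy=4,interpolation=cv2.INTER_CUBIC)[:600,:800])
E
```

```text
12.425 [541.014 249.321 250.747] psi -42.27809572000428 down [-0. -0. -1.] q [ 0.235  0.479  1.291 -0.     1.371  0.973] F [ 0.583  0.737 -3.644] 60.37943024284611
```

View pics/over.png

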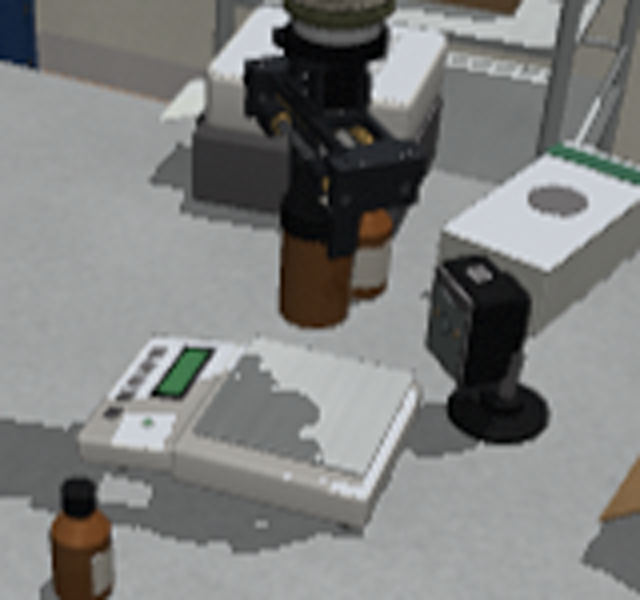

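The jar is held over the pan with the bottle well clear. The barcode direction works out to about 48°, which agrees with the scanner. Correcting xy and lowering.

Request:
{"api": "apply_moves", "payload": {
  "increments": "-0.5 4 -2 1 0 0 0; -0.5 8 -1 0 0 0 0; -0.5 12 0 0 0 0 0; -0.5 14 0 0 0 0 0; -0.5 14 0 0 0 0 0; -0.5 12 0 0 0 0 0; -0.5 10 0 0 0 0 0; -0.5 7 0 0 0 0 0; -0.5 3 0 0 0 0 0; -0.5 0 0 0 0 0 0; -0.5 0 0 0 0 0 0"
}}

```text
time: 13.85
ee_pos: [538.3, 250.8, 167.1]
eef_rot: [1.73, 0.764, -1.729]
force: [0.9, 0.2, -3.3]
opening: 60.5
```

```bash
python3 st.py
python3 - <<'E'
from rig import optics
import cv2,numpy as np
from fit import *
from pan import sq
d=optics.capture("scene"); np.savez("scene_low.npz",**d)
im=d["img"]; x0,y0,w,h=320,90,75,110; f=5
s=optics  # noqa
v=cv2.resize(im[y0:y0+h,x0:x0+w],None,fx=f,fy=f,interpolation=cv2.INTER_CUBIC); v0=v.copy()
from rig import monitor
p=monitor.observe()["ee_pos"]; z0=p[2]-96.7
m=jarmask("scene",p[0],p[1],(x0,y0,w,h),z0)
cs,_=cv2.findContours((cv2.resize(m,None,fx=f,fy=f)>.5).astype(np.uint8),0,2); cv2.drawContours(v,cs,-1,(0,255,0),1)
cv2.polylines(v,[np.round((proj("scene",sq(537.5,250.5,np.radians(6)))-[x0,y0]+.5)*f).astype(np.int32)],1,(0,0,255),1)
print(p,z0); cv2.imwrite("pics/low.png",np.hstack([v0,v]))
E
```

```text
13.85 [538.321 250.829 167.11 ] psi -42.3388398000377 down [ 0.001  0.    -1.   ] q [0.239 0.548 1.409 0.    1.184 0.978] F [ 0.945  0.22  -3.325] 60.51863129705599
[538.31 250.82 167.13] 70.42794762652461
```

View pics/low.png

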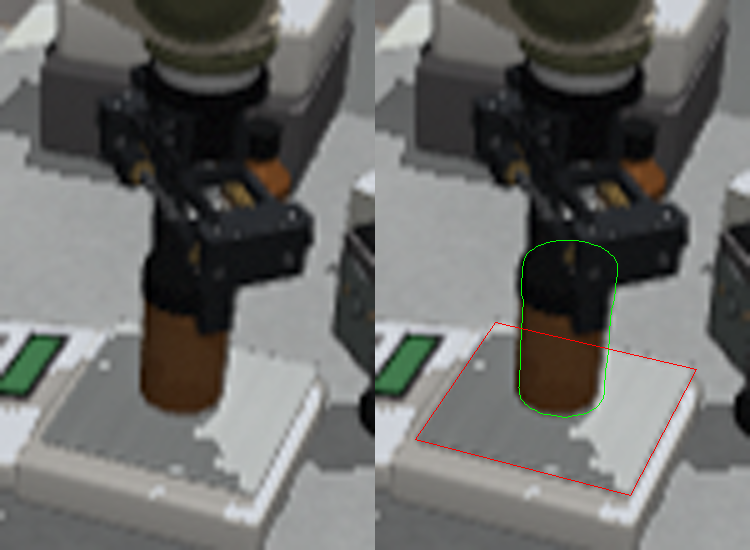

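The overlay shows the jar silhouette and pan square agreeing with the model to under a pixel, with the jar foot at about (562,412) in the right half. Lowering the last 10 mm slowly.

Request:
{"api": "apply_moves", "payload": {
  "increments": "-0.5 3 0 0 0 0 0; -0.5 2 0 0 0 0 0; -0.5 2 0 0 0 0 0; -0.5 1 0 0 0 0 0; -0.5 0.5 0 0 0 0 0; -0.5 0 0 0 0 0 0"
}}

```text
time: 14.65
ee_pos: [538.2, 250.8, 158.2]
eef_rot: [1.729, 0.764, -1.729]
force: [0.2, -0.2, -4.1]
opening: 59.8
```

Request:
{"api": "apply_moves", "payload": {
  "increments": "-0.5 0.5 0 0 0 0 0; -0.5 0.5 0 0 0 0 0; -0.5 0 0 0 0 0 0"
}}

```text
time: 15.02
ee_pos: [538.1, 250.8, 157.2]
eef_rot: [1.729, 0.764, -1.729]
force: [-0.4, -0.3, -2.6]
opening: 60.6
```

Request:
{"api": "apply_moves", "payload": {
  "increments": "-0.5 0.5 0 0 0 0 0; -0.5 0 0 0 0 0 0"
}}

```text
time: 15.28
ee_pos: [538.2, 250.8, 156.8]
eef_rot: [1.73, 0.764, -1.729]
force: [-0.1, -1.2, -2.2]
opening: 60.4
```

Request:
{"api": "apply_moves", "payload": {
  "increments": "-0.5 0.5 0 0 0 0 0; -0.5 0 0 0 0 0 0"
}}

```text
time: 15.52
ee_pos: [538.3, 250.8, 156.8]
eef_rot: [1.73, 0.764, -1.729]
force: [-1.5, -1.4, 3.4]
opening: 60.2
```

Force went from -3 to +3.4 N at z = 156.8, so the jar is standing on the pan at the expected height. Releasing.

Request:
{"api": "apply_moves", "payload": {
  "increments": "0.4 0 0 0 0 0 0; 0.45 0 0 0 0 0 0; 0.55 0 0 0 0 0 0; 0.7 0 0 0 0 0 0; 0.9 0 0 0 0 0 0; 1 0 0 0 0 0 0; 1 0 0 0 0 0 0"
}}

```text
time: 16.4
ee_pos: [538.2, 250.8, 156.2]
eef_rot: [1.729, 0.764, -1.729]
force: [-0.5, -0.4, -1.1]
opening: 88.2
```

Request:
{"api": "apply_moves", "payload": {
  "increments": "1 -5 0 0 0 0 0; 1 -10 0 0 0 0 0; 1 -18 0 0 0 0 0; 1 -20 0 0 0 0 0; 1 -20 0 0 0 0 0; 1 -20 0 0 0 0 0; 1 -10 0 0 0 0 0; 1 -3 0 0 0 0 0; 1 0 0 0 0 0 0"
}}

```text
time: 17.52
ee_pos: [538.0, 250.7, 261.8]
eef_rot: [1.729, 0.764, -1.73]
force: [-1.5, 0.3, -0.2]
opening: 88.3
```

```bash
python3 st.py
python3 - <<'E'
from rig import optics
import cv2,numpy as np
v=[]
for n,(x0,y0,w,h) in {"top":(170,130,110,110),"scene":(300,90,110,110)}.items():
    d=optics.capture(n); np.savez(n+"_end.npz",**d)
    v.append(cv2.resize(d["img"][y0:y0+h,x0:x0+w],(400,400),interpolation=cv2.INTER_CUBIC))
cv2.imwrite("pics/end.png",np.hstack(v))
E
```

```text
17.525 [538.04  250.73  261.825] psi -42.34134726373577 down [-0.001 -0.    -1.   ] q [0.239 0.468 1.28  0.    1.394 0.978] F [-1.468  0.306 -0.162] 88.29007036515294
```

View pics/end.png

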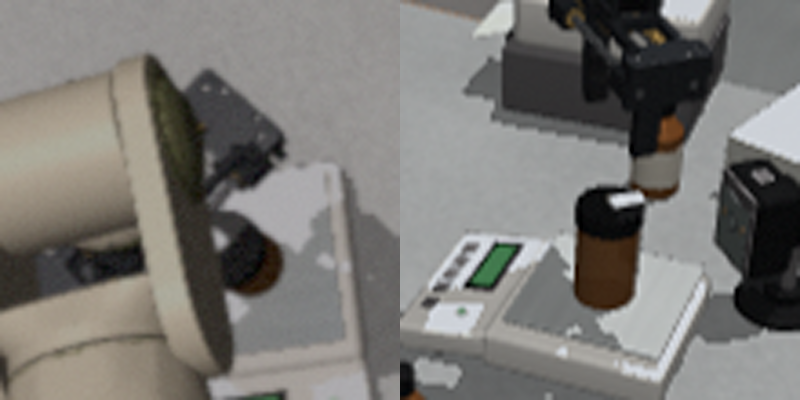

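The jar stands on the pan at (605,245) with its strip pointing at the scanner. Moving the arm aside for an unobstructed check.

Request:
{"api": "apply_moves", "payload": {
  "increments": "1 -5 7 8 0 0 0; 1 -10 14 16 0 0 0; 1 -5 18 20 0 0 0; 1 0 20 22 0 0 0; 1 0 20 22 0 0 0; 1 0 20 22 0 0 0; 1 0 20 22 0 0 0; 1 0 20 22 0 0 0; 1 0 14 16 0 0 0; 1 0 10 10 0 0 0; 1 0 5 5 0 0 0; 1 0 0 0 0 0 0"
}}

```text
time: 19.12
ee_pos: [537.7, 0.7, 282.3]
eef_rot: [1.73, 0.764, -1.729]
force: [-0.1, -0.1, -0.3]
opening: 88.1
```

```bash
python3 st.py
python3 - <<'E'
from rig import optics
from strip import *
from pan import sq
np.set_printoptions(precision=2,suppress=True)
ims={}
for n in C:
    d=optics.capture(n); ims[n]=d["img"]; np.savez(n+"_end2.npz",**d); cv2.imwrite(f"pics/{n}_end2.png",d["img"])
bx={"top":(225,180,40,45),"scene":(338,130,44,56)}
for ns in(("top",),("scene",)):
    for f in (True,):
        print(ns,strip_fit(ims,bx,538.2,250.8,48,160,ns,f))
v=[]
for n,(x0,y0,w,h) in {"top":(185,140,100,100),"scene":(320,100,100,100)}.items():
    im=cv2.resize(ims[n][y0:y0+h,x0:x0+w],None,fx=4,fy=4,interpolation=cv2.INTER_CUBIC)
    for P,col in((circ(538.2,250.8,30.5,160),(0,255,0)),(circ(538.2,250.8,29,60),(255,255,0)),(sq(537.5,250.5,np.radians(6)),(0,0,255))):
        cv2.polylines(im,[np.round((proj(n,P)-[x0,y0]+.5)*4).astype(np.int32)],1,col,1)
    v.append(im)
cv2.imwrite("pics/chk.png",np.hstack(v))
E
```

```text
19.125 [537.715   0.701 282.34 ] psi -42.35743548075098 down [ 0.  0. -1.] q [-0.217  0.328  1.428  0.     1.385  0.523] F [-0.113 -0.136 -0.281] 88.1230315388312
('top',) (array([45.79, -1.48, -0.9 ]), np.float64(4.738009612411467))
('scene',) (array([46.52, -3.15, -0.38]), np.float64(12.969942703344111))
```

View pics/chk.png

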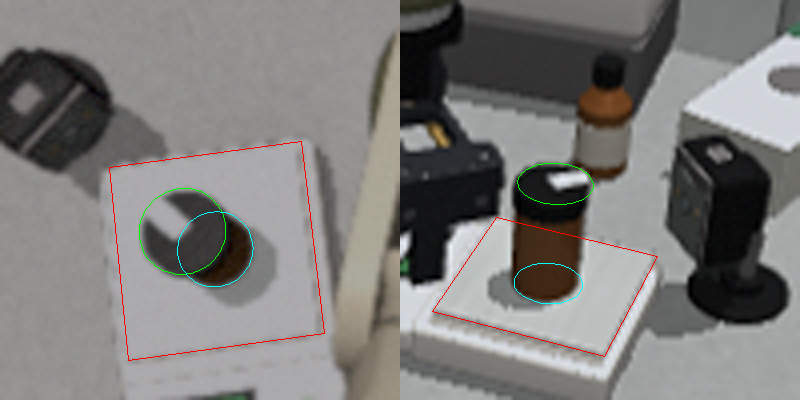

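View pics/scene_end2.png

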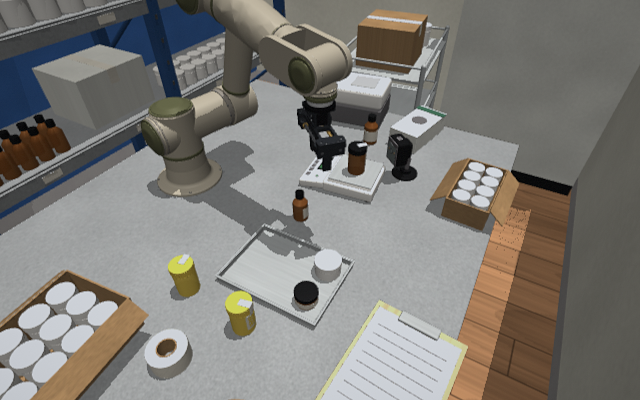

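View pics/top_end2.png

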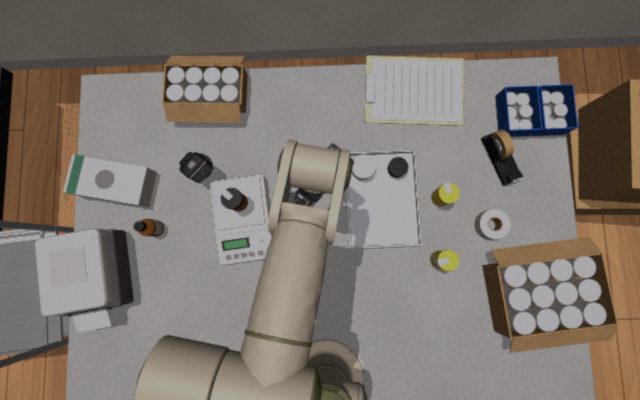

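The final pictures show the jar upright mid-pan. The strip fits give 45.8° (top) and 46.5° (scene), against a scanner normal of 47.2° and a bearing of about 48°. The axis is within about 2–3 mm of the pan middle. Bystanders are at their original pixels and the robot touches nothing.

```bash
python3 -c "
from rig import sign_off
print(sign_off())"
```

```text
the job is handed in; nothing more can be done
None
```

I gripped the tall amber jar across its cap, lifted it out of the tray and carried it over bottle A. I turned it about 124° and lowered it onto the pan. It touched down at the expected height with about 3–4 N. I then let go, moved the arm clear and handed the job in at about 19 s of the 38 s allowed.

- **Position:** The jar stands upright. From the final pictures its axis is about 2–3 mm from the pan's middle. The top and scene cameras disagree with each other and with the arm by 1.5 to 3 mm, about the stated calibration error.
- **Direction:** The barcode points at about 46° by the final fits of the seal strip. The scanner's normal is about 47.2° and its bearing from the pan about 48°, so it is square to within about 2°. I read this from the strip only. The barcode itself faces away from the scene camera, so I did not see it directly.
- **Other objects:** In the scene view the tub, low jar, both bottles, label roll and yellow look-alikes look unmoved, judged by eye. The arm hid bottle A in the last top view.

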